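# Prime a paint marker on the swatch card

### The job

Prime the broad paint marker: pull it straight up out of its cap in the wooden block, set its nib down inside the ring on the sloping swatch card, square to the card, and press gently until the sprung nib has gone about half-way in (not down to its stop). Keep it like that for three seconds and finish still holding it there, nib half in. Let the marker touch neither the card and its board outside the ring nor the table, and leave the other markers and everything else where they are.

Things in the scene. Friction and masses are not known exactly. Their poses are not given: they have to be found in the camera images.
- marker: Broad paint marker, the thickest and tallest of four white ones with black necks, nib down in the block; about 70 g. Origin on its axis at the shoulder, which rests on the block's top; z up the barrel (round, 25 mm across, 128 mm long). Below the shoulder: black neck 12.4 mm across, 21 mm long, then the nib, its tip at z = -34 mm. Its yaw means nothing. Grip the barrel's upper half.
- nib (a joint): How far the marker's sprung nib is pushed into its neck, m: 0 fully out, 0.0035 half-way, 0.007 at its stop. The spring starts to give at 1.4 N and rises 0.7 N per mm: 3.9 N half-way, 6.3 N at the stop.
- nib_tip (a point): The very end of the marker's round nib (8 mm in diameter, ball-ended), on the marker's axis, 34 mm below the shoulder when fully out.
- block: Fixed beech block 220 (x) by 60 (y) by 52 mm high, origin at the centre of its underside. Four marker caps are let into its top, mouths flush, in a row along its x axis at x = -75, -25, +25, +75 mm: holes 14.5 mm wide, 46 mm deep. The markers only stand in their caps and come straight up without a click.
- card: White A5 swatch card 210 (x) by 148 mm (y), clipped on a fixed plywood board 280 by 300 mm that slopes up away from the robot at 0.30 rad (17 degrees). Origin at the centre of the card's hard upper face; x runs up the slope, y to the left, z square out of the face. Two steel clips 8 mm high hold its upper edge (x over 99 mm, y = +-45 mm).
- spot (a point): Centre of the only ring printed on the card, on its upper face: a black ring 28 mm inside, 34 mm outside, at x = +55 mm, y = +34 mm of the card (upper left as seen from the robot). The rectangles below it are swatches.
- slim_a: One of three slim white paint markers in the block, to be left alone: barrel 16 mm in diameter and 100 mm long above the block, collar 21.6 mm in diameter at its foot. Origin at the shoulder on the block's top, z up.
- slim_b: Slim marker, like slim_a.
- slim_c: Slim marker, like slim_a.
- tape: Roll of masking tape lying flat, 100 mm in diameter, 25 mm high, to be left alone. Origin at the centre of its underside.
- eraser: White eraser 55 by 22 by 12 mm, to be left alone. Origin under its centre.
- sharpener: Small steel pencil sharpener 26 by 16 by 11 mm, to be left alone. Origin under its centre.
- mug: White mug without a handle, 74 mm in diameter, 95 mm high, with pencils standing up to 165 mm, to be left alone. Origin under its centre.
- table: The table top, at z = 0.
There are look-alikes about, which are no part of the job. What is shaped like the marker but blue or turquoise is not meant.

How it is judged:
By the outcome, as a careful person would: the job done as asked, in the order asked, and still so for the second after the job is handed in, while the arm keeps its last pose, push and grip.
It also fails if it takes over 45 s, if anything falls off the work surface, if the arm or the gripper's body presses on something with over 40 N, if the wrist force passes 120 N, or if a joint passes its speed limit or range.

### The arm

A 7-joint arm with a two-finger parallel gripper is mounted at the origin on the work surface. World frame = base frame: x ahead of the robot, y to its left, z up, the work surface at z = 0. Lengths are in m, angles in rad, forces in N, time in s.
With the tool pointing down it reaches from about 0.425 to 0.95 m from the base axis. Payload 4.7 kg.
Tool frame: the origin (TCP) lies at the very end of the fingers, on their centre line; the grasp point (between the pads) lies 19 mm behind it; z points along the fingers, y is the line along which they close (so a half turn about z gives the same grasp; the last joint's range is limited). The gripper opens to 85 mm and grips with 20 to 120 N. Pads are 22 mm wide; open, the fingers measure 114 mm over their backs; the gripper's body (76 mm by 85 mm) begins 54 mm behind the grasp point. The pads swing forward as they close: fully open they stand 13 mm farther back than shut.
Start: joints at [-0.029, 0.469, -0.049, 1.532, 0.024, 1.141, -0.082], TCP at [0.675, 0, 0.231] pointing down, gripper open.
Joint ranges: [-2.59, 2.59], [-0.33, 1.99], [-1.39, 1.29], [0.1, 2.45], [-1.04, 4.18], [0.21, 1.99], [-2.66, 2.66]. Speed limits (rad/s): [2.57, 2.57, 3.14, 3.14, 3.14, 3.14, 3.14].

### API

Orientations are given as a unit quaternion [w, x, y, z].
In Python, from plant import env gives the robot as it stands. The module is installed in compiled form; this text tells all that it offers.
- The arm moves only by the tool apply_moves, never from a script. Its argument "series" is a list of rows, each a list of 4 numbers: the shift along the world's x, y, z in mm, then the turn about the world's z in rad. A call has 1 to 20 rows; each row is the pose to reach, as a shift and turn from the pose commanded when the call began; what a row does not reach only later rows make up. A row lasts 1/8 s, in which the tool goes at most 62.5 mm and 10.7 degrees, less where a joint would pass 70% of its speed; a pose out of reach is approached as far as the arm can. A call with a gripper value outside its range is refused whole. "grip" is the opening, from -1 (shut) to 1 (fully open), set as the call begins (left out, the last holds). The fingers move at their own pace and stop on an object; the grip force is fixed at half the most. Time passes only in rows, so rows that repeat a pose let the fingers close. It gives the time, the measured TCP pose, the force, the opening and the grip force at its end, in the units of the state.
- env.state(): the state, without advancing time (a new reading comes with each control period).
- env.camera(name): name is "scene" or "side" or "wrist"; returns (picture, depth): 420x560x3 uint8, blue, green, red; 420x560 float32, m along the optical axis (not along the pixel's ray), 0 where there is no reading.
- env.camera_info(name): a dict with "fovy" (degrees; the focal length in pixels is half the picture's height over the tangent of half this angle, whatever the lens; pixels are square), "cx", "cy" (the principal point, pixels), "dist_coeffs" ([k1, k2, p1, p2, k3] as OpenCV has them; the pictures are not rectified), "rvec" (rotation vector, rad) and "tvec" (3), from world to camera coordinates, as OpenCV has them; the wrist camera has in their place "mount" (4x4, takes a point from camera to tool coordinates, whose origin is the TCP and whose axes are the flange's). Camera axes: x right, y down, z forward; pixel columns grow to the right and rows downward; lengths in m; the calibration is good to about 2 mm. A picture is of the moment at which its call begins: read the wrist's pose just before it. camera_info takes no time and is no camera call.
- env.sign_off(): hands the job in; it is judged then, once.
Trained networks look in the newest picture that a camera, given by its name, has taken for a name from the list of things; names that differ only in an ending like _2 or _b are one class to them, and where a whole thing is asked for, a point or a joint stands for the part that bears it (a point fixed in the world has none). Each returns a list of dicts, best first, with "p" (0 to 1); they miss things now and then, are a little off and sometimes report something else, mostly with a low value. They report only what shows in the picture. A call takes as long as a camera call. They do not tell look-alikes from the thing itself.
- env.boxes_of(camera, label): "position" ([x, y, z] in m, in the coordinates of the camera as it stood for that picture, good to about 4 mm: the middle of the surface that is visible of it).
- env.silhouettes(camera, label): "region" (420x560 bool, what is visible of it).
The state is a dict: "clock": time; "qpos": joint angles; "joint_velocities": joint speeds; "tau": joint torques, N m; "tcp_pos": TCP position; "tcp_rot": TCP orientation; "contact_force": force on the tool from outside, world axes, zero at the start; "torque": the same for the moment, N m; "opening": finger opening in m; "grasp_force": force on a finger pad.
Only numpy, scipy, OpenCV 4.12 (cv2) and the standard library are available. Lean on these libraries where they do the work, as an engineer would, in place of code of your own. Each camera call takes 0.05 s, during which the arm holds its last target. There are 200 camera calls.

## Working session

There is one attempt and no reset: what is moved stays moved. The work goes in short steps, Python scripts to look and compute and a tool call to move; the robot and the scene stay as the last step left them, time stands still between calls to the robot, and variables do not carry over. Pictures are saved under pics/ and viewed, at most 10 in all, crops included, and the job is handed in when it is done.

Besides the shell and the picture viewer there is one more tool, called after "Emit:" as a command line: name --pt "numbers of a row" for each row, then --argument value for the rest. apply_moves: Moves the arm, as the interface text tells. Its arguments: {"type":"object","properties":{"series":{"type":"array"},"grip":{"type":"number"}},"required":["series"]}

```bash
mkdir -p pics
cat > h.py <<'E'
from plant import env
import numpy as np, cv2
from scipy.spatial.transform import Rotation as R
def K(n):
    i=env.camera_info(n); f=210/np.tan(np.radians(i["fovy"])/2)
    return np.array([[f,0,i["cx"]],[0,f,i["cy"]],[0,0,1]]),np.array(i["dist_coeffs"]),i
def c2w(n,s=None):
    i=env.camera_info(n)
    if "mount" in i:
        s=s or env.state(); q=s["tcp_rot"]; T=np.eye(4); T[:3,:3]=R.from_quat([q[1],q[2],q[3],q[0]]).as_matrix(); T[:3,3]=s["tcp_pos"]
        return T@np.array(i["mount"])
    Rm=cv2.Rodrigues(np.array(i["rvec"],float))[0]; T=np.eye(4); T[:3,:3]=Rm.T; T[:3,3]=-Rm.T@np.array(i["tvec"],float).ravel(); return T
def rays(n,uv):
    k,d,_=K(n); p=cv2.undistortPoints(np.asarray(uv,float).reshape(-1,1,2),k,d).reshape(-1,2)
    return np.c_[p,np.ones(len(p))]
def uvd(n,uv,d,T): return (rays(n,uv)*np.asarray(d).reshape(-1,1))@T[:3,:3].T+T[:3,3]
def proj(n,P,T):
    k,d,_=K(n); Ti=np.linalg.inv(T); return cv2.projectPoints(np.asarray(P,float).reshape(-1,3),cv2.Rodrigues(Ti[:3,:3])[0],Ti[:3,3],k,d)[0].reshape(-1,2)
E
python3 - <<'E'
from h import *
s=env.state(); print(s)
T={}
for n in("scene","side","wrist"):
    T[n]=c2w(n); im,d=env.camera(n); cv2.imwrite(f"pics/{n}0.png",im); np.save(f"{n}0.npy",d)
    for l in("marker","slim_a","block","card","tape","mug"):
        for b in env.boxes_of(n,l)[:5]:
            p=np.array(b["position"]); w=T[n][:3,:3]@p+T[n][:3,3]
            print(n,l,round(b["p"],2),w.round(3),proj(n,w,T[n]).round()[0])
E
```

```text
{'clock': 0.0, 'qpos': array([-0.02890016,  0.46947104, -0.04861844,  1.53366902,  0.02407985,
        1.14100125, -0.08228324]), 'joint_velocities': array([-0.00085174, -0.00186252,  0.00105384,  0.00017014,  0.00039656,
       -0.00016653,  0.00071174]), 'tau': array([ 1.18357209e-03, -5.10321057e+01, -4.63755790e-02, -2.37716943e+01,
        1.05899444e-02,  7.35067850e-03,  1.56414734e-05]), 'tcp_pos': array([6.74425257e-01, 3.10825031e-05, 2.30252078e-01]), 'tcp_rot': array([-6.79180824e-04,  7.07085028e-01,  7.07127852e-01, -7.09242776e-04]), 'contact_force': array([ 0.15815829,  0.66450778, -0.16286087]), 'torque': array([-0.01160114, -0.03952136,  0.05212212]), 'grasp_force': 0.0, 'opening': 0.0852049134186478}
scene marker 0.91 [ 0.469 -0.321  0.124] [177. 205.]
scene marker 0.84 [ 0.42  -0.234  0.107] [199. 186.]
scene marker 0.55 [ 0.379 -0.261  0.134] [179. 174.]
scene slim_a 0.84 [ 0.565 -0.308  0.099] [207. 232.]
scene slim_a 0.73 [ 0.612 -0.308  0.103] [219. 241.]
scene slim_a 0.68 [ 0.51  -0.31   0.104] [192. 218.]
scene block 0.86 [ 0.543 -0.329  0.045] [196. 249.]
s
[... 255 characters left out ...]
de slim_a 0.82 [ 0.506 -0.3    0.101] [358. 174.]
side slim_a 0.56 [ 0.557 -0.292  0.107] [338. 166.]
side slim_a 0.5 [ 0.602 -0.292  0.107] [322. 159.]
side block 0.9 [ 0.538 -0.279  0.044] [339. 191.]
side card 0.83 [0.499 0.195 0.063] [224. 344.]
side tape 0.56 [ 0.753 -0.137  0.015] [238. 196.]
side tape 0.4 [ 0.462 -0.416  0.013] [388. 182.]
side mug 0.96 [ 0.707 -0.323  0.069] [294. 149.]
wrist marker 0.65 [ 0.46  -0.298  0.06 ] [112. 416.]
wrist slim_a 0.26 [ 0.459 -0.298  0.059] [112. 416.]
wrist block 0.58 [ 0.448 -0.278  0.046] [106. 395.]
wrist card 0.6 [0.525 0.108 0.068] [110.  71.]
wrist tape 0.83 [ 0.749 -0.147  0.023] [340. 297.]
wrist mug 0.21 [0.526 0.106 0.061] [115.  75.]
```

View pics/scene0.png

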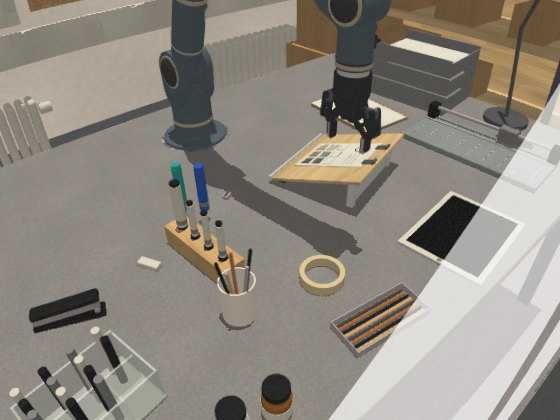

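View pics/side0.png

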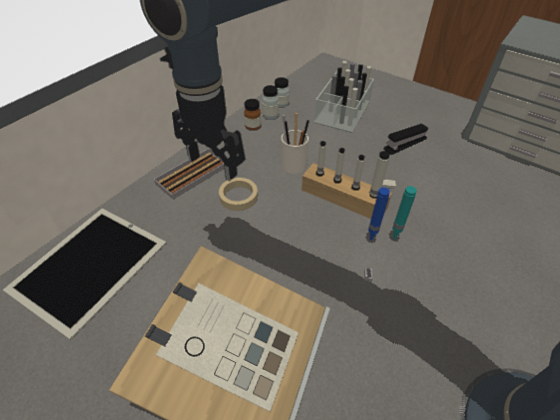

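Run:
```python
from h import *
for n in("side","scene"):
    T=c2w(n); im,d=env.camera(n)
    r=env.silhouettes(n,"card")[0]["region"]
    v,u=np.nonzero(r&(d>0)); P=uvd(n,np.c_[u,v],d[v,u],T)
    c=np.median(P,0)
    for _ in range(5):
        q=P[np.abs((P-c)@np.linalg.svd(P-c,full_matrices=False)[2][2])<.006]; c=q.mean(0); nrm=np.linalg.svd(q-c,full_matrices=False)[2][2]; P=q
    nrm*=np.sign(nrm[2]); print(n,"card c",c.round(4),"n",nrm.round(3),"tilt",np.arccos(nrm[2]),"az",np.arctan2(-nrm[1],-nrm[0]))
    rr=cv2.minAreaRect((P[:,:2]*1e4).astype(np.float32)); print(cv2.boxPoints(rr).round()/1e4)
    if n=="side":
        g=cv2.cvtColor(im,cv2.COLOR_BGR2GRAY)[325:370,172:218]
        cs,_=cv2.findContours((g<110).astype(np.uint8),cv2.RETR_LIST,cv2.CHAIN_APPROX_NONE)
        for k in cs:
            if len(k)>25:
                e=cv2.fitEllipse(k); uv=np.array(e[0])+[172,325]
                ray=T[:3,:3]@rays(n,uv)[0]; t=nrm@(c-T[:3,3])/(nrm@ray); print("ring",uv.round(1),np.round(e[1],1),(T[:3,3]+t*ray).round(4))
    for l in("marker","slim_a"):
      for s in env.silhouettes(n,l)[:4]:
        v,u=np.nonzero(s["region"]&(d>0)); P=uvd(n,np.c_[u,v],d[v,u],T)
        m=(P[:,2]>.08); 
        if m.sum()<9: continue
        h=P[m]; lo,hi=np.percentile(h[:,2],[2,98])
        cam=T[:3,3]; print(l,round(s["p"],2),"px",u.mean().round(),v.mean().round(),"surf xy",np.median(h[:,:2],0).round(4),"z",lo.round(3),hi.round(3),"dir",((np.median(h,0)-cam)[:2]/np.linalg.norm((np.median(h,0)-cam)[:2])).round(2))
    r=env.silhouettes(n,"block")[0]["region"]
    v,u=np.nonzero(r&(d>0)); P=uvd(n,np.c_[u,v],d[v,u],T); P=P[(abs(P[:,2]-.052)<.005)]
    print("block top",cv2.minAreaRect((P[:,:2]*1e4).astype(np.float32)),np.median(P[:,2]))
im=cv2.imread("pics/side0.png")[130:250,280:440]; im2=cv2.imread("pics/scene0.png")[150:270,140:300]
cv2.imwrite("pics/crop.png",cv2.resize(np.hstack([im,im2]),None,fx=2.5,fy=2.5,interpolation=2))
```

```text
side card c [0.4939 0.1935 0.0638] n [-0.282 -0.08   0.956] tilt 0.2978196048108658 az 0.2766429801392355
[[0.3123 0.291 ]
 [0.3947 0.0023]
 [0.6611 0.0783]
 [0.5787 0.367 ]]
ring [194.3 346.1] [17.1 17.8] [0.5313 0.2316 0.0781]
ring [194.3 346.2] [18.9 19.4] [0.5311 0.2317 0.078 ]
marker 0.81 px 379.0 172.0 surf xy [ 0.4574 -0.3005] z 0.084 0.179 dir [ 0.3  -0.96]
marker 0.73 px 403.0 210.0 surf xy [ 0.3684 -0.2496] z 0.082 0.161 dir [ 0.19 -0.98]
marker 0.62 px 378.0 212.0 surf xy [ 0.4116 -0.2122] z 0.082 0.161 dir [ 0.27 -0.96]
slim_a 0.73 px 358.0 173.0 surf xy [ 0.508  -0.2999] z 0.081 0.151 dir [ 0.36 -0.93]
slim_a 0.65 px 339.0 166.0 surf xy [ 0.5571 -0.2962] z 0.082 0.151 dir [ 0.42 -0.91]
slim_a 0.6 px 321.0 160.0 surf xy [ 0.6045 -0.2927] z 0.083 0.152 dir [ 0.47 -0.88]
block top ((5344.837890625, -3031.467529296875), (2177.397216796875, 644.1476440429688), 3.5774424076080322) 0.05039342561106064
scene card c [0.5018 0.157  0.0627] n [-0.282 -0.078  0.956] tilt 0.2971847187083208 az 0.2691755851484412
[[ 0.3078  0.2865]
 [ 0.3924 -0.0064]
 [ 0.6642  0.0721]
 [ 0.5796  0.365 ]]
marker 0.78 px 178.0 206.0 surf xy [ 0.4684 -0.3183] z 0.083 0.179 dir [-0.92  0.4 ]
marker 0.57 px 201.0 186.0 surf xy [ 0.4222 -0.23  ] z 0.082 0.162 dir [-0.89  0.46]
marker 0.53 px 178.0 175.0 surf xy [ 0.379  -0.2635] z 0.085 0.161 dir [-0.91  0.41]
slim_a 0.84 px 221.0 241.0 surf xy [ 0.6148 -0.3039] z 0.082 0.152 dir [-0.87  0.49]
slim_a 0.66 px 192.0 219.0 surf xy [ 0.5148 -0.3125] z 0.081 0.152 dir [-0.9   0.43]
slim_a 0.56 px 206.0 229.0 surf xy [ 0.5652 -0.3079] z 0.082 0.151 dir [-0.89  0.46]
block top ((5361.85693359375, -3100.724609375), (2233.823974609375, 609.726806640625), 6.296858310699463) 0.050447195734988126
```

View pics/crop.png

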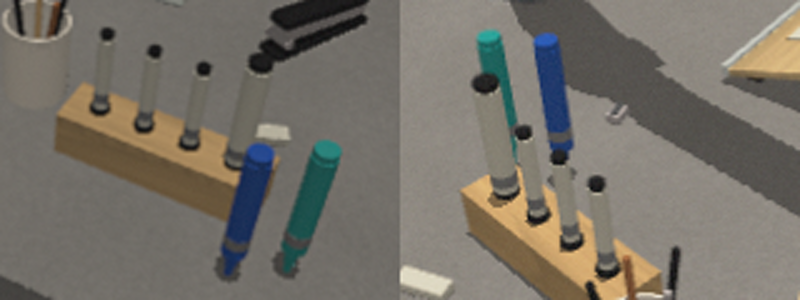

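Emit:
apply_moves --pt "-20 -30 0 -0.15" --pt "-43 -63 0 -0.3" --pt "-64 -94 0 -0.45" --pt "-86 -125 0 -0.6" --pt "-107 -156 0 -0.75" --pt "-128 -188 0 -0.9" --pt "-150 -219 0 -1.05" --pt "-171 -250 0 -1.2" --pt "-193 -282 0 -1.35" --pt "-207 -303 0 -1.45" --pt "-214 -313 0 -1.484" --pt "-214 -313 0 -1.484" --pt "-214 -313 0 -1.484" --grip 0.0

```text
clock: 3.18
tcp_pos: [0.462, -0.3117, 0.2312]
tcp_rot: [-0.0, 0.999, 0.045, 0.0]
contact_force: [0.1, -0.1, -0.3]
opening: 0.0428
grasp_force: 0.0
```

Run:
```python
from h import *
s=env.state(); print(s["tcp_pos"],s["tcp_rot"].round(3),s["qpos"].round(2),s["opening"],s["contact_force"].round(2))
T=c2w("wrist",s); im,d=env.camera("wrist")
for P in([.46,-.3125,.18],[.46,-.3125,.052]):
    u=proj("wrist",P,T)[0]; print(u); cv2.drawMarker(im,tuple(int(x) for x in u),(0,0,255),0,12,1)
cv2.imwrite("pics/w1.png",im)
for l in("marker",):
    for r in env.silhouettes("wrist",l)[:3]:
        v,u=np.nonzero(r["region"]&(d>0)); P=uvd("wrist",np.c_[u,v],d[v,u],T); print(r["p"],u.mean(),v.mean())
        t=P[P[:,2]>np.percentile(P[:,2],98)-.004]; print("top",t[:,:2].min(0),t[:,:2].max(0),t.mean(0),len(t))
```

```text
[ 0.46198994 -0.31165828  0.23123125] [-0.     0.999  0.045  0.   ] [ 0.23  0.28  0.36  1.83 -0.11  1.05 -0.85] 0.042846680609483136 [ 0.08 -0.09 -0.29]
[283.34075108 235.167389  ]
[282.58057645 188.57180509]
0.74 281.6859971711457 215.8830740216879
top [ 0.44880427 -0.32265144] [ 0.47153564 -0.29997058] [ 0.46069246 -0.31134411  0.17930955] 940
0.59 175.1292701863354 248.52833850931677
top [ 0.40343723 -0.23459161] [ 0.42555184 -0.21134028] [ 0.41495744 -0.22346589  0.16110751] 725
0.58 232.69135802469137 251.70987654320987
top [ 0.37079765 -0.28892269] [ 0.47046143 -0.27008749] [ 0.38342247 -0.27333584  0.07225505] 11
```

View pics/w1.png

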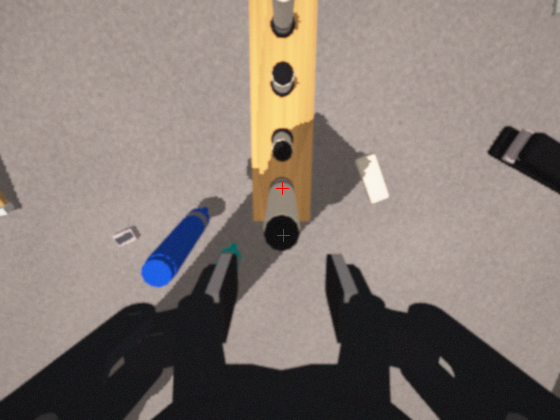

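Emit:
apply_moves --pt "-1 0 -20 0" --pt "-1 0 -45 0" --pt "-1 0 -70 0" --pt "-1 0 -88 0" --pt "-1 0 -97 0" --pt "-1 0 -97 0" --pt "-1 0 -97 0"

```text
clock: 4.15
tcp_pos: [0.4606, -0.3132, 0.1351]
tcp_rot: [0.0, 0.999, 0.044, 0.001]
contact_force: [-0.5, -0.7, -0.4]
opening: 0.0425
grasp_force: 0.0
```

Emit:
apply_moves --pt "0 0 0 0" --pt "0 0 0 0" --pt "0 0 0 0" --pt "0 0 0 0" --pt "0 0 0 0" --pt "0 0 0 0" --grip -1

```text
clock: 4.9
tcp_pos: [0.4606, -0.3129, 0.1352]
tcp_rot: [0.0, 0.999, 0.043, 0.001]
contact_force: [-0.9, 1.6, 6.1]
opening: 0.0235
grasp_force: 58.6
```

Emit:
apply_moves --pt "0 0 5 0" --pt "0 0 15 0" --pt "0 0 28 0" --pt "0 0 42 0" --pt "0 0 54 0" --pt "0 0 60 0" --pt "0 0 60 0" --pt "0 0 60 0"

```text
clock: 5.9
tcp_pos: [0.4597, -0.3127, 0.1939]
tcp_rot: [-0.0, 0.999, 0.043, -0.0]
contact_force: [0.6, 0.1, -0.6]
opening: 0.0237
grasp_force: 58.8
```

```bash
cat > axis.py <<'E'
from h import *
# marker axis in tool frame from barrel/neck edges: masks in scene & side, back-projected image axis lines -> plane intersection
def axis(show=None):
    s=env.state(); q=s["tcp_rot"]; Rt=R.from_quat([q[1],q[2],q[3],q[0]]).as_matrix()
    N=[];O=[];g=np.array(s["tcp_pos"])-.019*Rt[:,2]; 
    for n in("scene","side"):
        T=c2w(n); im,d=env.camera(n); best=None
        if show: cv2.imwrite(f"pics/{show}_{n}.png",im)
        for r in env.silhouettes(n,"marker"):
            v,u=np.nonzero(r["region"]); dd=d[v,u]; P=uvd(n,np.c_[u,v],dd,T); c=np.median(P[dd>0],0)
            e=np.linalg.norm((c-g)[:2])
            if best is None or e<best[0]: best=(e,u,v,P,c,r["p"])
        e,u,v,P,c,p=best
        vx,vy,x0,y0=cv2.fitLine(np.c_[u,v].astype(np.float32),cv2.DIST_HUBER,0,.01,.01).ravel()
        t=np.array([-15,15]); a=T[:3,:3]@rays(n,np.c_[x0+t*vx,y0+t*vy]).T
        k=np.cross(a[:,0],a[:,1]); N.append(k/np.linalg.norm(k)); O.append(T[:3,3])
        m=(u-x0)*vx+(v-y0)*vy
        print(n,"p",round(p,2),"dist",round(e,3),"npx",len(u),"zrange",np.percentile(P[P[:,2]>0.03][:,2],[2,98]).round(3))
    a=np.cross(*N); a/=np.linalg.norm(a); a*=np.sign(a[2])
    A=np.array(N); b=np.array([N[i]@O[i] for i in(0,1)])
    p0=np.linalg.lstsq(np.r_[A,[[0,0,1]]],np.r_[b,g[2]],rcond=None)[0]
    print("axis up",a.round(3),"tilt",np.degrees(np.arccos(a[2])).round(1),"az of nib lean",np.arctan2(-a[1],-a[0]).round(2),"pt at grasp z",p0.round(4),"grasp",g.round(4),"F",s["contact_force"].round(1),"clk",s["clock"])
    return a,p0
E
python3 -c "
from axis import *
axis()"
```

```text
scene p 0.89 dist 0.009 npx 587 zrange [0.084 0.237]
side p 0.85 dist 0.012 npx 336 zrange [0.092 0.187]
axis up [-0.033  0.03   0.999] tilt 2.6 az of nib lean -0.72 pt at grasp z [ 0.4582 -0.3124  0.2129] grasp [ 0.4598 -0.3127  0.2129] F [ 0.6  0.1 -0.6] clk 5.9
```

Emit:
apply_moves --pt "-15 -1 0 0" --pt "-35 -3 0 0" --pt "-50 -4 0 0" --pt "-53 -5 -10 0" --pt "-53 -5 -30 0" --pt "-53 -5 -50 0" --pt "-53 -5 -63 0" --pt "-53 -5 -68 0" --pt "-53 -5 -68 0" --pt "-53 -5 -68 0"

```text
clock: 7.35
tcp_pos: [0.4074, -0.3183, 0.1269]
tcp_rot: [0.0, 0.999, 0.043, 0.001]
contact_force: [0.8, -0.4, -0.5]
opening: 0.0237
grasp_force: 58.8
```

Emit:
apply_moves --pt "4 0 0 0" --pt "8 1 0 0" --pt "11 1 0 0" --pt "14 1 0 0" --pt "14 1 0 0"

```text
clock: 7.98
tcp_pos: [0.4192, -0.3169, 0.1258]
tcp_rot: [-0.001, 0.999, 0.043, -0.002]
contact_force: [-5.1, 0.5, 0.3]
opening: 0.0239
grasp_force: 59.1
```

Emit:
apply_moves --pt "2 0 0 0" --pt "5 0 0 0" --pt "8 1 0 0" --pt "11 1 0 0" --pt "14 1 0 0" --pt "14 1 0 0"

```text
clock: 8.72
tcp_pos: [0.4335, -0.3155, 0.1256]
tcp_rot: [-0.001, 0.999, 0.043, -0.002]
contact_force: [-5.4, -0.5, -2.1]
opening: 0.0236
grasp_force: 59.3
```

```bash
python3 -c "
from axis import *
axis('t1')
s=cv2.imread('pics/t1_scene.png')[130:270,110:270];a=cv2.imread('pics/t1_side.png')[110:250,290:450]
cv2.imwrite('pics/t1.png',cv2.resize(np.hstack([s,a]),None,fx=2.5,fy=2.5,interpolation=2))"
```

```text
scene p 0.84 dist 0.005 npx 339 zrange [0.056 0.171]
side p 0.59 dist 0.021 npx 348 zrange [0.035 0.15 ]
axis up [0.07  0.141 0.987] tilt 9.1 az of nib lean -2.03 pt at grasp z [ 0.422  -0.3086  0.1446] grasp [ 0.4335 -0.3155  0.1446] F [-5.4 -0.5 -2.1] clk 8.725
```

View pics/t1.png

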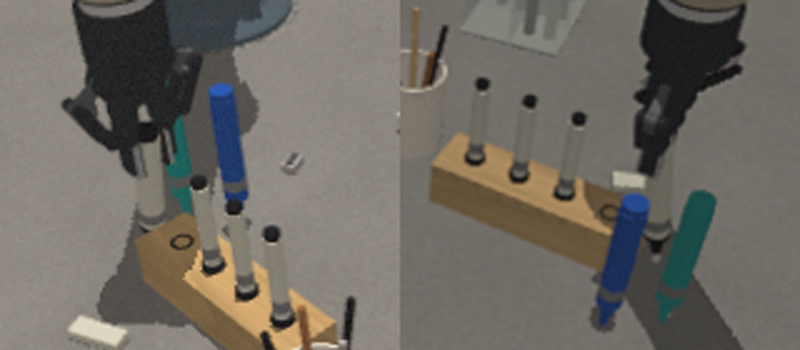

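Emit:
apply_moves --pt "2 0 0 0" --pt "4 0 0 0" --pt "6 1 0 0" --pt "8 1 0 0" --pt "8 1 0 0"

```text
clock: 9.55
tcp_pos: [0.441, -0.3147, 0.1255]
tcp_rot: [-0.001, 0.999, 0.043, -0.002]
contact_force: [-5.3, -1.5, -1.2]
opening: 0.0234
grasp_force: 59.4
```

Emit:
apply_moves --pt "-6 0 0 0" --pt "-18 -1 2 0" --pt "-24 -2 15 0" --pt "-24 -2 35 0" --pt "-24 -2 60 0" --pt "-24 -2 85 0" --pt "-24 -2 110 0" --pt "-24 -2 125 0" --pt "-24 -2 130 0" --pt "-24 -2 130 0" --pt "-24 -2 130 0"

```text
clock: 10.92
tcp_pos: [0.4186, -0.3166, 0.2554]
tcp_rot: [-0.0, 0.999, 0.043, -0.001]
contact_force: [-0.8, -0.1, -0.5]
opening: 0.0241
grasp_force: 59.6
```

```bash
python3 -c "
from axis import *
axis('t2')
s=cv2.imread('pics/t2_scene.png')[70:240,90:260];a=cv2.imread('pics/t2_side.png')[40:210,290:460]
cv2.imwrite('pics/t2.png',cv2.resize(np.hstack([s,a]),None,fx=2.3,fy=2.3,interpolation=2))"
```

```text
scene p 0.73 dist 0.006 npx 492 zrange [0.169 0.301]
side p 0.65 dist 0.022 npx 516 zrange [0.154 0.281]
axis up [0.136 0.106 0.985] tilt 10.0 az of nib lean -2.48 pt at grasp z [ 0.4069 -0.3116  0.2744] grasp [ 0.4186 -0.3166  0.2744] F [-0.8 -0.1 -0.5] clk 10.925
```

View pics/t2.png

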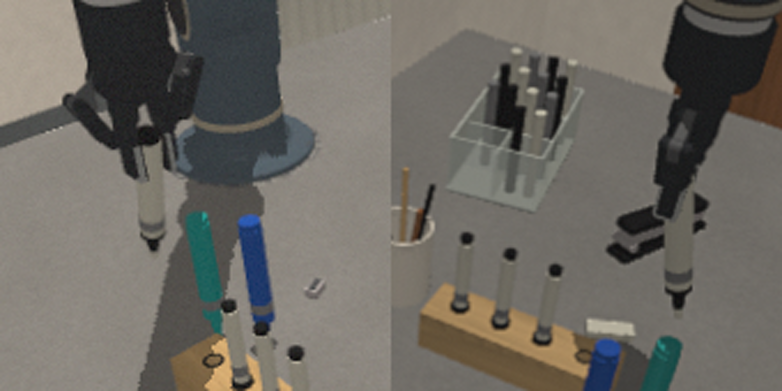

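```bash
cat > ax2.py <<'E'
from h import *
from scipy.optimize import least_squares
def ax2(phi,sgn_tip=0.136,plane=None):
    """phi: azimuth nib leans. fit lateral,tilt in-plane & out of plane from depth-segmented mask midlines"""
    s=env.state(); q=s["tcp_rot"]; Rt=R.from_quat([q[1],q[2],q[3],q[0]]).as_matrix(); g=np.array(s["tcp_pos"])-.019*Rt[:,2]
    e=np.array([np.cos(phi),np.sin(phi),0]); f=np.array([-np.sin(phi),np.cos(phi),0]); obs=[]
    for n in("scene","side"):
        T=c2w(n); im,d=env.camera(n); v,u=np.nonzero(d>0); P=uvd(n,np.c_[u,v],d[v,u],T)-g
        t=-P[:,2]; m=(t>.030)&(t<.145)&(abs(P@f)<.03)&(P@e>-.02)&(P@e<.075)
        M=np.zeros(d.shape,np.uint8); M[v[m],u[m]]=1
        k,L,st,_=cv2.connectedComponentsWithStats(M); b=1+np.argmax(st[1:,4]); M=(L==b)
        rows=[r for r in range(420) if M[r].sum()>3]
        mid=np.array([[np.nonzero(M[r])[0].mean(),r] for r in rows]); w=np.array([M[r].sum() for r in rows])
        wm=np.median(w); ok=(abs(w-wm)<=2); mid=mid[ok]   # barrel rows only
        mid=mid[1:-1]; tip=None
        obs.append((n,T,mid)); print(n,"rows",len(rows),"barrel",len(mid),"w",wm,"lowest px",rows[-1])
    def line(x): # a0,b0 offsets at grasp; a1,b1 slopes
        return lambda t: g+np.outer(x[0]+x[1]*t,e)+np.outer(x[2]+x[3]*t,f)-np.outer(t,[0,0,1])
    def res(x):
        o=[]
        for n,T,mid in obs:
            p=proj(n,line(x)(np.array([.02,.11])),T); dr=p[1]-p[0]; nn=np.array([-dr[1],dr[0]])/np.linalg.norm(dr); o.append((mid-p[0])@nn)
        return np.concatenate(o)
    r=least_squares(res,[0,.3,0,0],loss="soft_l1"); x=r.x
    print("offset lean-dir %.4f cross %.4f; tilt lean %.1f deg cross %.1f deg; rms px %.2f"%(x[0],x[2],*np.degrees(np.arctan([x[1],x[3]])),np.sqrt(np.mean(r.fun**2))),"g",g.round(4),"F",s["contact_force"].round(2),"clk",s["clock"])
    return x
E
python3 -c "
from ax2 import *
ax2(np.pi+.087)"
```

```text
scene rows 30 barrel 22 w 11.5 lowest px 179
side rows 39 barrel 25 w 12.0 lowest px 177
offset lean-dir 0.0013 cross 0.0025; tilt lean 14.3 deg cross 0.4 deg; rms px 0.17 g [ 0.4188 -0.3168  0.2748] F [ 0.03  0.43 -1.68] clk 11.125
```

Emit:
apply_moves --pt "0 0 -25 0" --pt "0 0 -50 0" --pt "0 0 -80 0" --pt "0 0 -105 0" --pt "0 0 -123 0" --pt "0 0 -130 0" --pt "8 1 -130 0" --pt "16 1 -130 0" --pt "21 2 -130 0" --pt "25 2 -130 0" --pt "28 2 -130 0" --pt "28 2 -130 0"

```text
clock: 12.72
tcp_pos: [0.4446, -0.3154, 0.1261]
tcp_rot: [-0.0, 0.999, 0.043, -0.002]
contact_force: [-5.2, -0.9, 2.5]
opening: 0.0235
grasp_force: 59.9
```

Emit:
apply_moves --pt "-6 0 0 0" --pt "-18 -1 2 0" --pt "-28 -2 15 0" --pt "-28 -2 35 0" --pt "-28 -2 60 0" --pt "-28 -2 85 0" --pt "-28 -2 110 0" --pt "-28 -2 125 0" --pt "-28 -2 130 0" --pt "-28 -2 130 0"

```text
clock: 13.98
tcp_pos: [0.4188, -0.3168, 0.2561]
tcp_rot: [-0.0, 0.999, 0.043, -0.0]
contact_force: [-0.3, 0.4, -2.3]
opening: 0.0236
grasp_force: 59.7
```

```bash
python3 -c "
from ax2 import *
ax2(np.pi+.087);ax2(np.pi+.087)"
```

```text
scene rows 31 barrel 22 w 11.0 lowest px 179
side rows 38 barrel 26 w 12.0 lowest px 176
offset lean-dir 0.0012 cross 0.0038; tilt lean 16.3 deg cross -0.6 deg; rms px 0.19 g [ 0.4188 -0.3168  0.2751] F [-0.25  0.41 -2.26] clk 13.975
scene rows 31 barrel 22 w 11.0 lowest px 179
side rows 38 barrel 26 w 12.0 lowest px 177
offset lean-dir 0.0007 cross 0.0050; tilt lean 16.7 deg cross -1.7 deg; rms px 0.19 g [ 0.4186 -0.3166  0.2744] F [-0.08  0.2  -1.26] clk 14.075
```

Emit:
apply_moves --pt "0 0 20 0" --pt "0 0 40 0" --pt "0 0 50 0" --pt "10 10 50 0.1" --pt "20 30 50 0.25" --pt "30 55 50 0.4" --pt "35 85 50 0.55" --pt "40 115 50 0.7" --pt "45 145 50 0.85" --pt "50 175 50 1.0" --pt "55 205 50 1.15" --pt "60 230 50 1.3" --pt "62 250 50 1.45" --pt "62 265 50 1.6" --pt "62 267 50 1.664"

```text
clock: 16.05
tcp_pos: [0.4807, -0.0485, 0.3055]
tcp_rot: [-0.001, 0.639, 0.769, -0.0]
contact_force: [0.7, 0.3, -1.2]
opening: 0.0236
grasp_force: 59.7
```

Emit:
apply_moves --pt "0 20 0 0.1" --pt "0 45 0 0.25" --pt "0 70 0 0.4" --pt "0 95 0 0.55" --pt "0 120 0 0.7" --pt "0 145 0 0.85" --pt "0 170 0 1.0" --pt "0 195 0 1.15" --pt "0 220 0 1.3" --pt "0 245 0 1.45" --pt "0 260 0 1.6" --pt "0 267 -20 1.664" --pt "0 267 -45 1.664" --pt "0 267 -65 1.664" --pt "0 267 -65 1.664" --pt "0 267 -65 1.664"

```text
clock: 18.05
tcp_pos: [0.4814, 0.2172, 0.2418]
tcp_rot: [0.0, -0.136, 0.991, 0.0]
contact_force: [-0.2, 0.1, -1.4]
opening: 0.0236
grasp_force: 59.7
```

```bash
python3 -c "
from ax2 import *
s=env.state(); print(s['tcp_pos'],s['tcp_rot'].round(3),s['qpos'].round(2))
x=ax2(.273);x=ax2(.273)
s=env.state();im,d=env.camera('side');T=c2w('side');n=np.array([-.282,-.079,.956]);r=np.array([.531,.2316,.078])
g=np.array(s['tcp_pos'])+[0,0,.019]; e=np.array([np.cos(.273),np.sin(.273),0]);f=np.array([-e[1],e[0],0])
tip=g+.136*(lambda v:v/np.linalg.norm(v))(x[1]*e+x[3]*f-[0,0,1])+x[0]*e+x[2]*f; print('tip',tip)
hits=tip-n*((tip-r)@n); print('foot',hits,'h',(tip-r)@n,'off',r-hits)
k=cv2.resize(im[200:420,100:320],None,fx=2.7,fy=2.7,interpolation=2)
for P,c in((tip,(0,0,255)),(r,(0,255,0)),(hits,(255,0,0))):
    u=(proj('side',P,T)[0]-[100,200])*2.7; cv2.drawMarker(k,tuple(int(a) for a in u),c,0,14,1)
cv2.imwrite('pics/c1.png',k)"
```

```text
[0.48136673 0.21722465 0.24180932] [ 0.    -0.136  0.991  0.   ] [-0.24  0.24 -0.31  1.85  0.08  1.06  1.26]
scene rows 31 barrel 23 w 9.0 lowest px 127
side rows 15 barrel 8 w 16.0 lowest px 335
offset lean-dir 0.0121 cross -0.0169; tilt lean 13.3 deg cross 3.6 deg; rms px 0.24 g [0.4814 0.2172 0.2608] F [-0.17  0.13 -1.45] clk 18.05
scene rows 30 barrel 23 w 9.0 lowest px 126
side rows 15 barrel 7 w 16.0 lowest px 335
offset lean-dir 0.0060 cross -0.0064; tilt lean 15.8 deg cross -0.9 deg; rms px 0.16 g [0.4815 0.2173 0.2613] F [-0.24 -0.35 -0.96] clk 18.15
tip [0.52519765 0.22064562 0.13035529]
foot [0.54001769 0.22479733 0.08011432] h 0.05255331609771703 off [-0.00901769  0.00680267 -0.00211432]
```

View pics/c1.png

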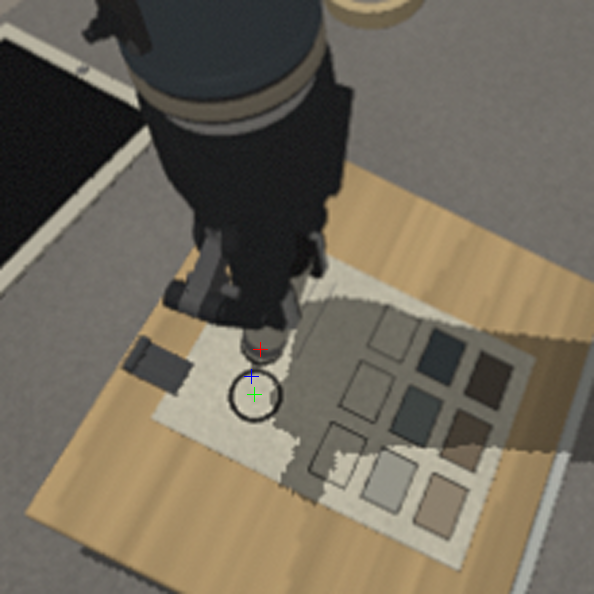

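Emit:
apply_moves --pt "0 0 -8 0" --pt "2 1 -17 0" --pt "5 2 -27 0" --pt "7 3 -35 0" --pt "7 3 -37 0" --pt "7 3 -37 0"

```text
clock: 19.05
tcp_pos: [0.488, 0.2201, 0.2042]
tcp_rot: [-0.0, -0.136, 0.991, 0.0]
contact_force: [-0.0, 0.4, 0.2]
opening: 0.0236
grasp_force: 59.7
```

```bash
python3 -c "
from h import *
s=env.state(); print(s['tcp_pos'],s['contact_force'].round(2))
n=np.array([-.282,-.079,.956]);r=np.array([.531,.2316,.078])
g=np.array(s['tcp_pos'])+[0,0,.019]; e=np.array([np.cos(.273),np.sin(.273),0]);th=np.radians(16.5)
tip=g+.001*e+.136*(np.sin(th)*e-np.cos(th)*np.array([0,0,1])); print(tip,(tip-r)@n)
K2=[]
for c in('side','wrist'):
    T=c2w(c,s); im,d=env.camera(c); u0=proj(c,r,T)[0].astype(int); u0=np.clip(u0,[70,70],[489,349]); o=u0-70
    k=cv2.resize(im[o[1]:o[1]+140,o[0]:o[0]+140],None,fx=2.8,fy=2.8,interpolation=2)
    for P,cl in((tip,(0,0,255)),(r,(0,255,0))):
        u=(proj(c,P,T)[0]-o)*2.8; print(c,o,u); cv2.drawMarker(k,tuple(int(a) for a in u),cl,0,10,1)
    K2.append(k)
cv2.imwrite('pics/c2.png',np.hstack(K2))"
```

```text
[0.48799229 0.22008023 0.20418586] [-0.    0.38  0.18]
[0.52615088 0.23076427 0.09278637] 0.015569246284937858
side [124 276] [199.92475069 189.59949058]
side [124 276] [197.07179192 196.48363267]
wrist [209 177] [199.87927357 201.30366428]
wrist [209 177] [198.42346745 196.36594334]
```

View pics/c2.png

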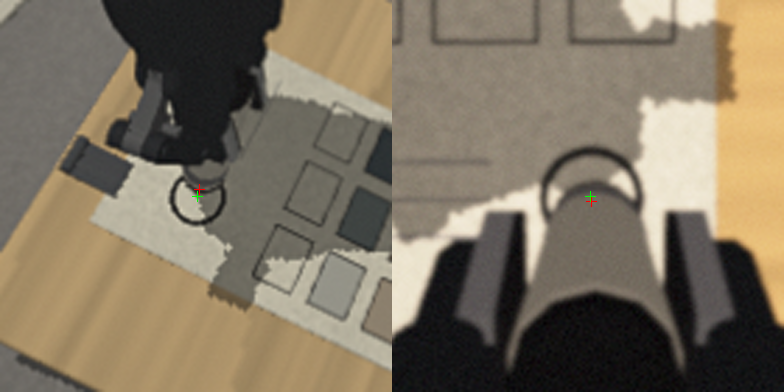

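Emit:
apply_moves --pt "1 0 -4 0" --pt "2 1 -8 0" --pt "3 1 -11 0" --pt "3.5 1 -12 0" --pt "3.5 1 -12 0" --pt "3.5 1 -12 0"

```text
clock: 19.9
tcp_pos: [0.4916, 0.2211, 0.1924]
tcp_rot: [0.0, -0.136, 0.991, 0.0]
contact_force: [-0.8, -0.7, -0.5]
opening: 0.0239
grasp_force: 59.7
```

Emit:
apply_moves --pt "0.3 0.1 -1 0" --pt "0.3 0.1 -1 0" --pt "0.3 0.1 -1 0"

```text
clock: 20.27
tcp_pos: [0.4918, 0.2212, 0.1914]
tcp_rot: [-0.0, -0.136, 0.991, 0.0]
contact_force: [-0.2, 0.3, -0.5]
opening: 0.024
grasp_force: 59.7
```

Emit:
apply_moves --pt "0.3 0.1 -1 0" --pt "0.3 0.1 -1 0" --pt "0.3 0.1 -1 0"

```text
clock: 20.65
tcp_pos: [0.4922, 0.2213, 0.1905]
tcp_rot: [0.0, -0.136, 0.991, 0.0]
contact_force: [0.2, 0.1, 0.1]
opening: 0.0235
grasp_force: 59.7
```

Emit:
apply_moves --pt "0.3 0.1 -1 0" --pt "0.3 0.1 -1 0" --pt "0.3 0.1 -1 0"

```text
clock: 21.02
tcp_pos: [0.4925, 0.2214, 0.1894]
tcp_rot: [0.0, -0.136, 0.991, 0.0]
contact_force: [-0.6, -0.2, 2.0]
opening: 0.0235
grasp_force: 59.7
```

Emit:
apply_moves --pt "0 0 0 0"

```text
clock: 21.15
tcp_pos: [0.4925, 0.2214, 0.1894]
tcp_rot: [0.0, -0.136, 0.991, 0.0]
contact_force: [-0.1, -0.1, 1.8]
opening: 0.0237
grasp_force: 59.7
```

Emit:
apply_moves --pt "0 0 0 0"

```text
clock: 21.28
tcp_pos: [0.4925, 0.2213, 0.1894]
tcp_rot: [0.0, -0.136, 0.991, 0.0]
contact_force: [-0.4, 0.4, 2.0]
opening: 0.0236
grasp_force: 59.7
```

Emit:
apply_moves --pt "0.3 0.1 -1 0" --pt "0.3 0.1 -1 0"

```text
clock: 21.52
tcp_pos: [0.4927, 0.2214, 0.1884]
tcp_rot: [-0.0, -0.136, 0.991, 0.0]
contact_force: [-1.0, -0.1, 2.2]
opening: 0.024
grasp_force: 59.8
```

Emit:
apply_moves --pt "0 0 0 0"

```text
clock: 21.65
tcp_pos: [0.4927, 0.2215, 0.1884]
tcp_rot: [-0.0, -0.136, 0.991, 0.0]
contact_force: [-0.8, -0.8, 1.7]
opening: 0.0239
grasp_force: 59.8
```

Emit:
apply_moves --pt "0 0 0 0"

```text
clock: 21.78
tcp_pos: [0.4927, 0.2215, 0.1884]
tcp_rot: [-0.0, -0.136, 0.991, 0.0]
contact_force: [-0.6, 0.2, 1.8]
opening: 0.0238
grasp_force: 59.8
```

Emit:
apply_moves --pt "0 0 0 0"

```text
clock: 21.9
tcp_pos: [0.4928, 0.2214, 0.1884]
tcp_rot: [0.0, -0.136, 0.991, 0.0]
contact_force: [-0.9, -0.7, 2.5]
opening: 0.0238
grasp_force: 59.8
```

Emit:
apply_moves --pt "0.4 0.1 -1.4 0" --pt "0.4 0.1 -1.4 0"

```text
clock: 22.15
tcp_pos: [0.4931, 0.2216, 0.1869]
tcp_rot: [-0.0, -0.136, 0.991, 0.0]
contact_force: [-1.7, 0.3, 2.7]
opening: 0.0238
grasp_force: 59.8
```

Emit:
apply_moves --pt "0 0 0 0"

```text
clock: 22.28
tcp_pos: [0.4931, 0.2216, 0.187]
tcp_rot: [-0.0, -0.136, 0.991, 0.0]
contact_force: [-1.5, 0.2, 3.6]
opening: 0.0237
grasp_force: 59.8
```

Emit:
apply_moves --pt "0 0 0 0"

```text
clock: 22.4
tcp_pos: [0.4931, 0.2216, 0.187]
tcp_rot: [0.0, -0.136, 0.991, 0.0]
contact_force: [-1.2, -0.2, 2.9]
opening: 0.024
grasp_force: 59.8
```

Emit:
apply_moves --pt "0 0 0 0"

```text
clock: 22.52
tcp_pos: [0.4931, 0.2216, 0.187]
tcp_rot: [-0.0, -0.136, 0.991, 0.0]
contact_force: [-1.2, -0.1, 3.4]
opening: 0.024
grasp_force: 59.8
```

Emit:
apply_moves --pt "0 0 0 0"

```text
clock: 22.65
tcp_pos: [0.4931, 0.2216, 0.1869]
tcp_rot: [-0.0, -0.136, 0.991, 0.0]
contact_force: [-0.4, -0.3, 3.0]
opening: 0.0239
grasp_force: 59.8
```

Emit:
apply_moves --pt "0 0 0 0"

```text
clock: 22.78
tcp_pos: [0.4931, 0.2216, 0.1869]
tcp_rot: [0.0, -0.136, 0.991, 0.0]
contact_force: [-1.3, 0.2, 3.0]
opening: 0.0235
grasp_force: 59.8
```

Emit:
apply_moves --pt "0 0 0 0" --pt "0 0 0 0" --pt "0 0 0 0" --pt "0 0 0 0" --pt "0 0 0 0" --pt "0 0 0 0" --pt "0 0 0 0" --pt "0 0 0 0" --pt "0 0 0 0" --pt "0 0 0 0" --pt "0 0 0 0" --pt "0 0 0 0" --pt "0 0 0 0" --pt "0 0 0 0" --pt "0 0 0 0" --pt "0 0 0 0"

```text
clock: 24.78
tcp_pos: [0.4931, 0.2215, 0.1869]
tcp_rot: [-0.0, -0.136, 0.991, 0.0]
contact_force: [-0.9, -0.7, 2.6]
opening: 0.0236
grasp_force: 59.8
```

Emit:
apply_moves --pt "0 0 0 0" --pt "0 0 0 0" --pt "0 0 0 0" --pt "0 0 0 0" --pt "0 0 0 0" --pt "0 0 0 0" --pt "0 0 0 0" --pt "0 0 0 0" --pt "0 0 0 0" --pt "0 0 0 0" --pt "0 0 0 0" --pt "0 0 0 0" --pt "0 0 0 0" --pt "0 0 0 0" --pt "0 0 0 0" --pt "0 0 0 0"

```text
clock: 26.78
tcp_pos: [0.4931, 0.2216, 0.1869]
tcp_rot: [-0.0, -0.136, 0.991, 0.0]
contact_force: [-1.2, 0.5, 3.6]
opening: 0.024
grasp_force: 59.8
```

```bash
python3 -c "
from h import *
K2=[]
r=np.array([.531,.2316,.078])
for c in('side','wrist','scene'):
    T=c2w(c); im,d=env.camera(c); u0=proj(c,r,T)[0].astype(int); u0=np.clip(u0,[50,60],[509,359]); o=u0-[50,60]
    K2.append(cv2.resize(im[o[1]:o[1]+120,o[0]:o[0]+100],None,fx=2.6,fy=2.6,interpolation=2))
cv2.imwrite('pics/c3.png',np.hstack(K2))
F=[]
for _ in range(10): env.camera('side'); F.append(env.state()['contact_force'])
print(np.mean(F,0),env.state()['clock'])"
```

```text
[-1.14350934  0.03228484  3.2348222 ] 27.425
```

View pics/c3.png

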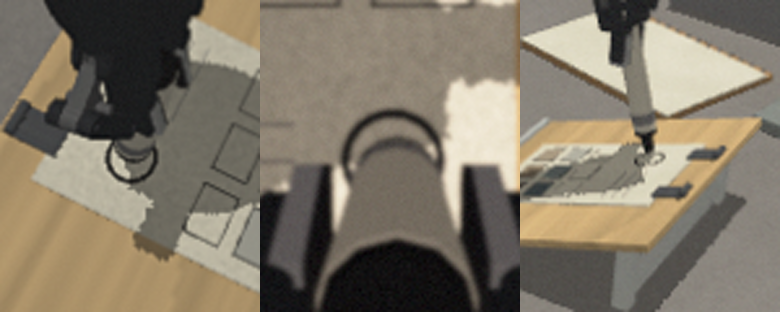

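```bash
python3 -c "
from plant import env
print(env.sign_off())"
```

```text
the job is handed in; nothing more can be done
None
```

The job is handed in at about 27 s. The marker came straight up out of its cap and was held over 4 s with its nib in the ring, about half in by force (roughly 4 N). I tilted it about 16.5° in the grip against the block's end face, since the moves cannot tilt the tool; the card slopes 17°. No result came back from the hand-in.

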